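Reset and relock the vial clamp

TASK

The vial stands loose under the clamp stand: loosen the wide hexagon lock nut, screw the small hexagon adjuster above it down until its sprung pad holds the vial and has been pushed in by about 4 mm, then tighten the lock nut again by feel, until turning it takes about half as much torque again as when it turns free. How tight the nut is now is no guide: it may be slack or overtight. Do not crush the vial or overtighten the nut, and leave the things around the stand where they are.

Things in the scene. Friction and masses are not known exactly. Their poses are not given: they have to be found in the camera images.
- stand: Bench stand fixed to the worktop: white base plate 130 x 90 x 10 mm, aluminium column 26 x 40 mm, bridge 44 mm wide with its top at z 100 mm. Origin under the base plate on the vertical screw axis, z up; x points back to the column (centred 66 mm behind the axis; base plate from -45 to +85 mm in x). Only the collar, nut and adjuster stand above z 103 mm.
- cup (a point): Centre of the floor of the cup on the base plate that holds the vial: 13 mm above the worktop, on the screw axis; inside diameter 25 mm, rim 30 mm above the worktop.
- lock_nut: Wide steel hexagon nut round the screw, 36 mm across flats, 12 mm high, on a collar 28 mm wide and 20 mm high that stands on the bridge. Origin on the screw axis at its underside (z 120 mm); two flats face its own +x and -x, the others every 60 degrees. It turns about the vertical axis without rising; counterclockwise from above loosens, 1.4 rad always frees it (1.8 is allowed). It stays where left.
- nut_mid (a point): Middle of the lock nut's height, on the axis (z 126 mm): where to grip it. Torques: self-locking, it takes 0.32 N m to turn even when free; once it grips, a further 0.29 N m per rad. 0.16 N m above free (0.1 to 0.2) is right. The hexagon is springy: it yields 0.5 rad per N m before it turns and springs back that much when let go. How tight it starts is unknown.
- adjuster: Steel adjuster screw standing up through the nut, with a small hexagon head 18 mm across flats and 18 mm high. Origin on the axis at the head's underside (13 to 15 mm above the nut's top at the start); two flats face its own +x and -x, the others every 60 degrees. Clockwise from above screws it down, 5 mm per rad (steep thread), at 0.12 N m; locked while the nut is tight. It stays where left.
- head_top (a point): Centre of the top of the adjuster's head (18 mm above adjuster's origin); grip the head just below it, clear of the nut.
- pad: Round black rubber pad 22 mm wide, 8 mm thick, under the bridge. Origin at the centre of its underside, on the axis. It moves with the adjuster (79.5 mm below its origin) until it meets the vial, 1.5 to 3.5 mm lower than at the start; then its spring (2.5 N/mm) yields: the pad stays and the 79.5 mm shrinks by as much as it is pushed in. 4 mm (10 N) is right, 1.6 to 7.2 mm will do; 24 N crushes.
- vial: Crimp-capped vial, 23 mm diameter, 51 mm high, standing loose and upright in the cup of the stand. Origin at the centre of its underside. Not to be handled.
- collet: Hidden clamping jaw inside the collar below the lock nut, which the nut presses on the adjuster's shank (its pressure, 0 when the nut is loose, 11 to 22.5 N when the nut is tightened right, locks the screw). Not to be handled; its position does not tell how tight the nut is.
- forceps: Thumb forceps 127 mm long, 8 mm high, lying to the right (-y) of the stand. Bystander; origin at the centre of its underside.
- thermometer: Digital thermometer 138 mm long, 10 mm high, lying to the left (+y) of the stand. Bystander; origin under its middle.
- lancet_box: Carton 52 x 86 x 58 mm behind and right of the stand. Bystander; origin at the centre of its underside.
- needle_box: Carton 68 x 113 x 48 mm behind the stand. Bystander; origin at the centre of its underside.
- gauze_box_a: Lower of two stacked cartons 64 x 106 x 45 mm to the left. Bystander; origin at the centre of its underside.
- gauze_box_b: Upper of the two stacked cartons. Bystander; origin at the centre of its underside.
- kidney_dish: Steel kidney dish 95 x 216 x 34 mm to the left in front. Bystander; origin at the centre of its underside.
Mind the look-alikes: they are no part of the job. There is more than one size of the stand; the one meant has the size given above.

How it is judged:
By the outcome, as a careful person would: the job done as asked, in the order asked, and still so for the second after the job is handed in, with the robot touching nothing.
It also fails if it takes over 67 s, if anything falls off the work surface, if the arm or the gripper's body presses on something with over 40 N, if the wrist force passes 120 N, or if a joint passes its speed limit or range.

ROBOT

A 6-joint arm with a two-finger parallel gripper is mounted at the origin on a cart in front of the work surface, level with it; the furniture and walls round the work are solid. World frame = base frame: x ahead of the robot, y to its left, z up, the work surface at z = 0. Lengths are in m, angles in degrees, forces in N, time in s.
With the tool pointing down it reaches from about 0.25 to 0.85 m from the base axis. Payload 12.5 kg.
Tool frame: the origin (TCP) lies at the very end of the fingers, on their centre line; the grasp point (between the pads) lies 19 mm behind it; z points along the fingers, x is the direction in which the jaws open and shut, and the axes are right-handed (so a half turn about z gives the same grasp; the last joint's range is limited). The gripper opens to 93 mm and grips with 3 to 60 N. Pads are 15 mm wide; open, the fingers measure 128 mm over their backs; the gripper's body (75 mm by 188 mm) begins 65 mm behind the grasp point.
Start: joints at [-73.488, 20.094, 94.641, -0, 65.266, -4.847], TCP at [0.2, -0.512, 0.219] pointing down, gripper open.
Joint ranges: [-157.81, 157.81], [-45, 120.19], [0.68, 151.7], [-89.99, 269.99], [4.06, 180], [-164.3, 164.3]. Speed limits (degrees/s): [127.2, 127.2, 159.86, 180, 180, 180].

INTERFACE

Orientations are given as [roll, pitch, yaw] about the fixed x, y, z axes, in that order (R = Rz(yaw) Ry(pitch) Rx(roll)).
In Python, from cell import arm gives the robot as it stands.
- The arm moves only by the tool drive_tool, never from a script. Its arguments are lists of equal length, an entry for each row: "slide": the shift along the world's x, y, z in units of 0.1 m (1.0 is 0.1 m), a list of three; "angular": the turn, a rotation vector about the world's x, y, z in units of 90 degrees (1.0 is 90 degrees), a list of three; "claw": the closure, from 0 (fully open) to 1 (shut). In form: {"slide": [[dx, dy, dz], ...], "angular": [[wx, wy, wz], ...], "claw": [claw, ...]}. A call has exactly 8 rows; each row is the pose to reach, as a shift and turn from the pose commanded when the call began; what a row does not reach only later rows make up. A row lasts 1/10 s, in which the tool goes at most 50 mm and 8.59 degrees, less where a joint would pass 70% of its speed; a pose out of reach is approached as far as the arm can. A call with a number of a shift or a turn outside -1 to 1 is refused whole. A call with a gripper value outside its range is refused whole. The fingers move at their own pace and stop on an object; "newtons" is the grip in N (left out, the last holds). Time passes only in rows, so rows that repeat a pose let the fingers close, or fill a call up. It gives the time, the measured TCP pose, the force and the opening at its end, in the units of the state.
- arm.observe(): the state, without advancing time (a new reading comes with each control period).
- arm.grab_frame(name): name is "scene" or "top"; returns a dict with "frame" (480x640x3 uint8, red, green, blue), "fx", "fy", "cx", "cy" (pixels), "R" (3x3) and "t" (3): a world point X has camera coordinates R X + t. Camera axes: x right, y down, z forward; pixel columns grow to the right and rows downward; lengths in m; the calibration is good to about 2 mm. A picture is of the moment at which its call begins. There is no depth.
- arm.job_done(): hands the job in, once; it reports no verdict.
Trained networks look in a picture, given as the dict that the camera call returned (one of the last four; its "shot" number tells which), for a name from the list of things; names that differ only in an ending like _2 or _b are one class to them, and where a whole thing is asked for, a point or a joint stands for the part that bears it (a point fixed in the world has none). Each returns a list of dicts, best first, with "score" (0 to 1); they miss things now and then, are a little off and sometimes report something else, mostly with a low value. They report only what shows in the picture. A call takes as long as a camera call. They do not tell look-alikes from the thing itself.
- arm.regions_of(thing, picture): "region" (480x640 bool, what is visible of it) and "rect" ([left, top, right, bottom] in pixels, round what is visible of it).
The state is a dict: "time_s": time; "joints": joint angles; "joint_vel": joint speeds; "tau": joint torques, N m; "tool_pos": TCP position; "ee_rot": TCP orientation; "force": force on the tool from outside, world axes, zero at the start; "ft_torque": the same for the moment, N m; "opening": finger opening in m.
Only numpy, scipy, OpenCV 4.12 (cv2) and the standard library are available. Lean on these libraries where they do the work, as an engineer would, in place of code of your own. Each camera call takes 0.05 s, during which the arm holds its last target. There are 200 camera calls.

## Working session

There is one attempt and no reset: what is moved stays moved. The work goes in short steps, Python scripts to look and compute and a tool call to move; the robot and the scene stay as the last step left them, time stands still between calls to the robot, and variables do not carry over. Pictures are saved under pics/ and viewed, about 8 in all and at most 12, crops included, and the job is handed in when it is done.

Besides the shell and the picture viewer there is one more tool, called after "Request:" by a JSON object that holds its "api" and its "payload". drive_tool: Moves the arm, as the interface text tells. Its arguments: {"type":"object","properties":{"slide":{"type":"array"},"angular":{"type":"array"},"claw":{"type":"array"},"newtons":{"type":"number"}},"required":["slide","angular","claw"]}

```bash
mkdir -p pics
cat > h.py <<'E'
import numpy as np, cv2
from cell import arm
def save(p,n): cv2.imwrite(f'pics/{n}.png',cv2.cvtColor(p['frame'],cv2.COLOR_RGB2BGR))
def ray(p,uv,z):
    R=np.array(p['R']);t=np.array(p['t']);c=-R.T@t
    d=R.T@np.array([(uv[0]-p['cx'])/p['fx'],(uv[1]-p['cy'])/p['fy'],1]);s=(z-c[2])/d[2];return c+s*d
def proj(p,X):
    x=np.array(p['R'])@np.array(X)+np.array(p['t']);return np.array([p['fx']*x[0]/x[2]+p['cx'],p['fy']*x[1]/x[2]+p['cy']])
def st():
    s=arm.observe();return {k:np.round(s[k],4).tolist() for k in ['time_s','joints','tool_pos','ee_rot','force','ft_torque','opening']}
E
python3 - <<'E'
from h import *
print(st())
for n in ['top','scene']:
    p=arm.grab_frame(n);save(p,n);print(n,p['fx'],-np.array(p['R']).T@np.array(p['t']),np.round(p['R'],3).tolist())
    for th in ['stand','lock_nut','adjuster','pad','vial']:
        for r in arm.regions_of(th,p)[:4]: 
            ys,xs=np.nonzero(r['region']); print(th,round(r['score'],2),r['rect'],xs.mean().round(1),ys.mean().round(1),len(xs))
E
```

```text
{'time_s': 0.0, 'joints': [-73.4884, 20.125, 94.678, 0.0001, 65.2669, -4.8488], 'tool_pos': [0.2002, -0.5119, 0.2181], 'ee_rot': [-179.994, 0.0696, -68.6396], 'force': [0.5883, -1.6968, -0.1003], 'ft_torque': [0.0556, 0.0017, -0.0477], 'opening': 0.0931}
top 524.8305909596098 [0.42069078 0.18697059 1.08036132] [[-0.01, -1.0, -0.022], [-0.993, 0.013, -0.121], [0.121, 0.021, -0.992]]
stand 0.86 [400.4, 320.7, 443.4, 368.6] 419.3 346.2 1519
stand 0.75 [322.6, 284.6, 338.3, 308.4] 330.4 296.0 214
stand 0.63 [302.2, 252.9, 361.4, 323.2] 328.8 288.5 2866
lock_nut 0.7 [300.1, 255.0, 359.5, 323.0] 328.7 288.7 2846
lock_nut 0.62 [325.3, 285.6, 340.0, 311.4] 330.6 296.2 250
adjuster 0.53 [324.8, 291.0, 336.5, 297.8] 330.5 295.5 98
pad 0.26 [302.5, 253.9, 358.1, 325.6] 328.6 288.8 2868
scene 458.78802184849206 [0.1841369  0.92891222 0.61577093] [[-0.895, -0.445, -0.015], [-0.22, 0.472, -0.854], [0.387, -0.761, -0.52]]
stand 0.87 [402.7, 221.6, 446.3, 274.8] 426.8 253.1 1309
stand 0.71 [317.9, 226.2, 383.7, 314.2] 349.2 276.9 3013
lock_nut 0.68 [349.6, 240.2, 374.2, 252.9] 361.2 247.3 162
lock_nut 0.62 [258.0, 329.8, 319.0, 387.5] 288.9 364.8 1113
lock_nut 0.34 [317.4, 227.9, 380.7, 309.5] 348.9 277.0 2954
adjuster 0.44 [354.9, 228.7, 368.2, 247.1] 361.5 236.1 153
vial 0.45 [355.0, 274.1, 364.0, 286.7] 359.9 280.7 165
```

```bash
ls -la; ls pics
```

```text
total 16
drwxr-xr-x  3 agent agent 4096 Dec  5 01:58 .
drwxr-xr-x 23 root  root  4096 Dec  5 01:58 ..
-rw-r--r--  1 agent agent  585 Dec  5 01:58 h.py
drwxr-xr-x  2 agent agent 4096 Dec  5 01:58 pics
scene.png
top.png
```

View pics/top.png

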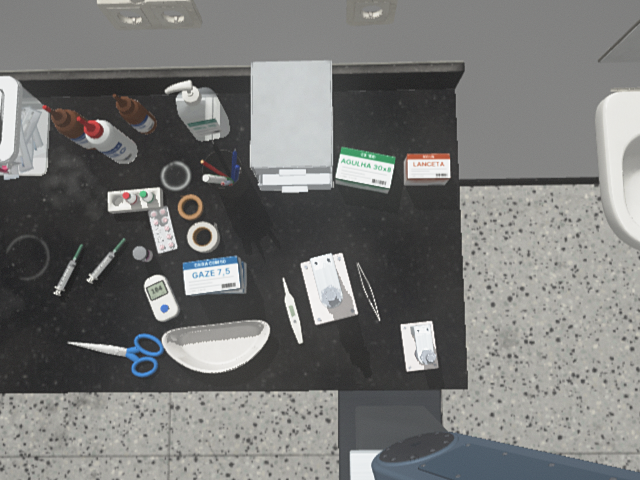

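View pics/scene.png

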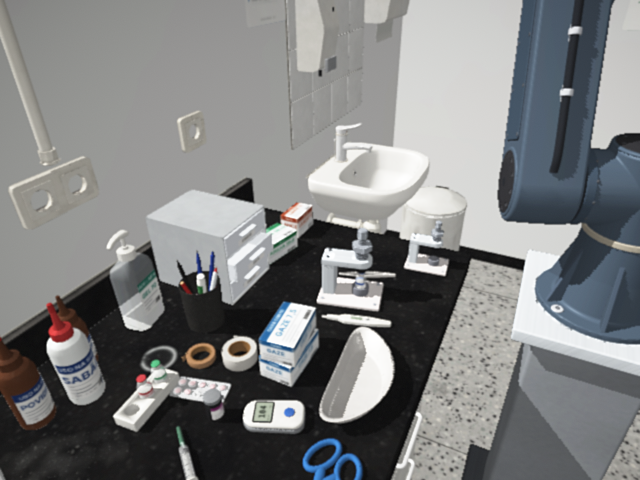

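Run:
```python
import cv2,numpy as np
a=cv2.imread('pics/top.png')[240:340,285:385];b=cv2.imread('pics/scene.png')[215:325,305:405]
a=cv2.resize(a,(400,400),interpolation=cv2.INTER_CUBIC);b=cv2.resize(b,(400,400*110//100),interpolation=cv2.INTER_CUBIC)[:400]
cv2.imwrite('pics/c1.png',np.hstack([a,b]))
```

```text
(no output)
```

View pics/c1.png

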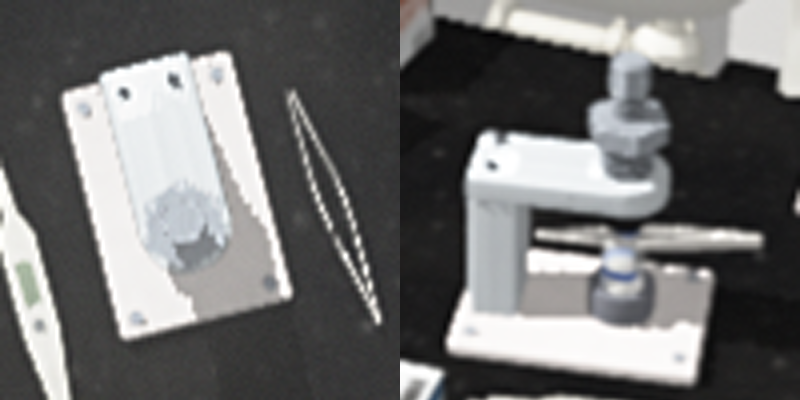

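Pic 1–3: the large stand (base corners about (300,263), (343,253), (358,314), (315,325) in top) is the target. The one at (420,346) is a smaller look-alike. I'll locate the axis and the hex yaws.

```bash
cat > fit.py <<'E'
from h import *
from scipy.optimize import least_squares
P={n:arm.grab_frame(n) for n in ['top','scene']}
p=P['top']
C=np.array([(60,92),(232,52),(293,297),(122,340)])/4+[285,240]-0.4
X=np.array([ray(p,c,.01)[:2] for c in C]);print(X.round(4), [np.linalg.norm(X[i]-X[i-1]).round(4) for i in range(4)])
# scene crop corners: scale 4, offset 305,215 : near-right (715,270)?, front (698,383), left-front (447,350)
ax=(X[0]+X[1]-X[2]-X[3])/2;yaw=np.arctan2(ax[1],ax[0]);c=X.mean(0)-.02*np.array([np.cos(yaw),np.sin(yaw)])
print('yaw',np.degrees(yaw),'axis',c)
for n in P:
  for th in ['lock_nut','adjuster']:
    for r in arm.regions_of(th,P[n])[:3]:
      if r['region'].sum()<400: ys,xs=np.nonzero(r['region']);z=.126 if th=='lock_nut' else .155;print(n,th,r['score'],ray(P[n],(xs.mean(),ys.mean()),z).round(4),r['rect'])
for n in P: print(n,'axis proj nut',proj(P[n],[*c,.132]),'head',proj(P[n],[*c,.164]))
# overlays
tiles=[]
for n,(u,v) in {'top':(330,292),'scene':(361,245)}.items():
  S=16;w=12;w2=20
  f=cv2.cvtColor(P[n]['frame'],cv2.COLOR_RGB2BGR)[v-18:v+18,u-12-6:u+12+6]
  t=cv2.resize(f,(390,390),interpolation=cv2.INTER_CUBIC);tiles.append(t)
cv2.imwrite('pics/c2.png',np.hstack(tiles))
E
python3 fit.py
```

```text
[[0.5305 0.2565]
 [0.55   0.168 ]
 [0.4248 0.139 ]
 [0.4041 0.2257]] [np.float64(0.13), np.float64(0.0906), np.float64(0.1285), np.float64(0.0891)]
yaw 13.358243299882878 axis [0.45787763 0.19267645]
top lock_nut 0.82 [0.4571 0.1919 0.126 ] [324.6, 285.4, 340.5, 310.2]
top lock_nut 0.41 [0.3492 0.0247 0.126 ] [420.3, 347.1, 436.2, 363.0]
scene adjuster 0.64 [0.3286 0.0997 0.155 ] [437.8, 222.2, 441.5, 233.5]
scene adjuster 0.5 [0.4524 0.2016 0.155 ] [354.0, 230.2, 366.1, 247.5]
top axis proj nut [330.73139497 295.38223271] head [330.61213253 294.66111332]
scene axis proj nut [360.63798973 243.26570509] head [361.21784078 229.41085842]
```

View pics/c2.png

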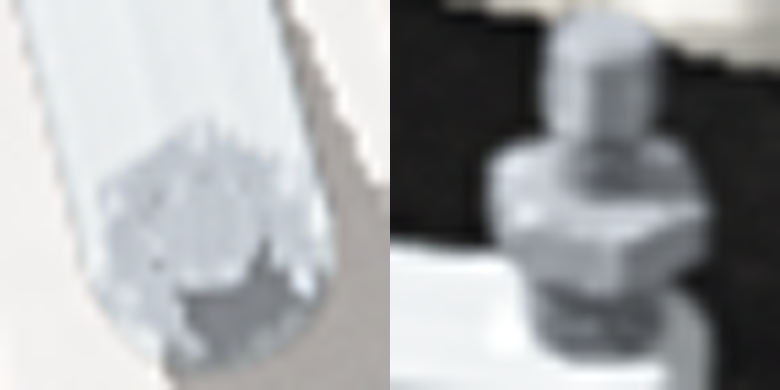

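```bash
cat > ov.py <<'E'
from h import *
p=arm.grab_frame('scene');c=np.array([.4558,.1915]);S=9;u0,v0=346,226
f=cv2.cvtColor(p['frame'],cv2.COLOR_RGB2BGR)[v0:v0+30,u0:u0+30]
T=[]
for y in range(0,60,10):
  t=cv2.resize(f,(270,270),interpolation=cv2.INTER_CUBIC)
  for r,zs,col in ((.018,(.120,.132),(0,0,255)),(.009,(.146,.164),(0,160,0))):
    k=[[ (proj(p,[c[0]+r/np.cos(np.pi/6)*np.cos(a),c[1]+r/np.cos(np.pi/6)*np.sin(a),z])-[u0,v0]+.5)*S for a in np.radians(y+30+60*np.arange(6))] for z in zs]
    k=np.array(k).astype(int)
    cv2.polylines(t,[k[1]],True,col,1)
    vd=np.array([.1841,.9289])-c; 
    for i,a in enumerate(np.radians(y+30+60*np.arange(6))):
      if vd@[np.cos(a),np.sin(a)]>0: cv2.line(t,tuple(map(int,k[0][i])),tuple(map(int,k[1][i])),col,1)
  cv2.putText(t,str(y),(5,260),0,.6,(255,0,0),2);T.append(t)
cv2.imwrite('pics/c3.png',cv2.resize(np.vstack([np.hstack(T[:3]),np.hstack(T[3:])]),(800,533)))
E
python3 ov.py
```

```text
(no output)
```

View pics/c3.png

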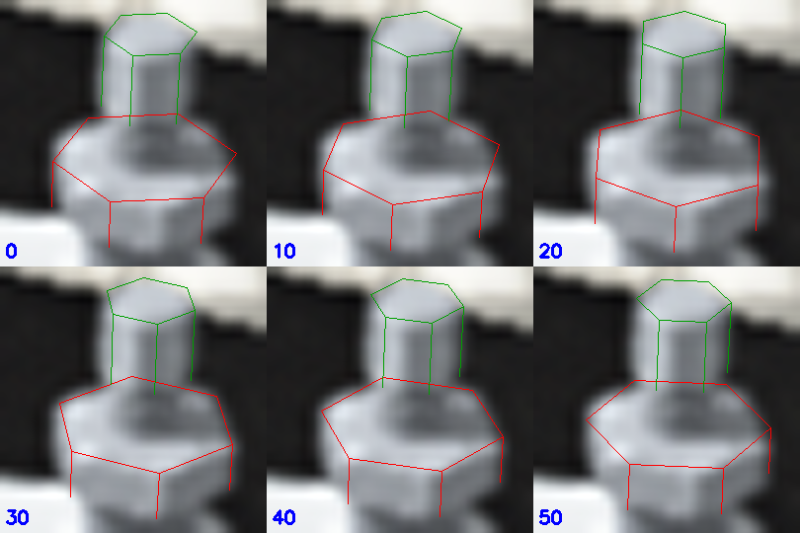

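Pic 4–5: nut flats are at about yaw 30° (mod 60) and head flats at about 2° (mod 60). The axis is near (0.457, 0.192), and I'm moving above it now with jaw yaw -30.

Request:
{"api": "drive_tool", "payload": {"slide": [[0.1,0.2,0],[0.2,0.4,0],[0.3,0.6,0],[0.36,0.8,0],[0.36,1,0],[0.36,1,0],[0.36,1,0],[0.36,1,0]], "angular": [[0,0,0.02],[0,0,0.04],[0,0,0.06],[0,0,0.06],[0,0,0.06],[0,0,0.06],[0,0,0.06],[0,0,0.06]], "claw": [0,0,0,0,0,0,0,0], "newtons": 20}}

```text
time_s: 1.75
tool_pos: [0.2363, -0.4131, 0.2187]
ee_rot: [180.0, -0.0, -63.3]
force: [-0.4, 0.4, -0.3]
opening: 0.093
```

Request:
{"api": "drive_tool", "payload": {"slide": [[0.05,0.13,0],[0.1,0.26,0],[0.15,0.39,0],[0.2,0.52,0],[0.25,0.65,0],[0.3,0.78,0],[0.35,0.9,0],[0.36,1,0]], "angular": [[0,0,0.02],[0,0,0.04],[0,0,0.06],[0,0,0.06],[0,0,0.06],[0,0,0.06],[0,0,0.06],[0,0,0.06]], "claw": [0,0,0,0,0,0,0,0]}}

```text
time_s: 2.55
tool_pos: [0.2728, -0.3111, 0.2187]
ee_rot: [-180.0, -0.0, -57.8]
force: [0.6, 0.4, 0.1]
opening: 0.0933
```

Request:
{"api": "drive_tool", "payload": {"slide": [[0.05,0.13,0],[0.1,0.26,0],[0.15,0.39,0],[0.2,0.52,0],[0.25,0.65,0],[0.3,0.78,0],[0.35,0.9,0],[0.36,1,0]], "angular": [[0,0,0.02],[0,0,0.04],[0,0,0.06],[0,0,0.06],[0,0,0.06],[0,0,0.06],[0,0,0.06],[0,0,0.06]], "claw": [0,0,0,0,0,0,0,0]}}

```text
time_s: 3.35
tool_pos: [0.3087, -0.2111, 0.2186]
ee_rot: [-180.0, -0.0, -52.3]
force: [0.2, -0.4, 0.3]
opening: 0.0932
```

Request:
{"api": "drive_tool", "payload": {"slide": [[0.05,0.13,0],[0.1,0.26,0],[0.15,0.39,0],[0.2,0.52,0],[0.25,0.65,0],[0.3,0.78,0],[0.35,0.9,0],[0.36,1,0]], "angular": [[0,0,0.02],[0,0,0.04],[0,0,0.06],[0,0,0.06],[0,0,0.06],[0,0,0.06],[0,0,0.06],[0,0,0.06]], "claw": [0,0,0,0,0,0,0,0]}}

```text
time_s: 4.15
tool_pos: [0.3445, -0.1113, 0.2186]
ee_rot: [-180.0, -0.0, -47.0]
force: [-0.1, 0.5, -0.2]
opening: 0.0928
```

Request:
{"api": "drive_tool", "payload": {"slide": [[0.05,0.13,0],[0.1,0.26,0],[0.15,0.39,0],[0.2,0.52,0],[0.25,0.65,0],[0.3,0.78,0],[0.35,0.9,0],[0.36,1,0]], "angular": [[0,0,0.02],[0,0,0.04],[0,0,0.06],[0,0,0.06],[0,0,0.06],[0,0,0.06],[0,0,0.06],[0,0,0.06]], "claw": [0,0,0,0,0,0,0,0]}}

```text
time_s: 4.95
tool_pos: [0.3803, -0.0114, 0.2186]
ee_rot: [180.0, 0.0, -41.6]
force: [-0.4, 0.1, -0.5]
opening: 0.0933
```

Request:
{"api": "drive_tool", "payload": {"slide": [[0.05,0.13,0],[0.1,0.26,0],[0.15,0.39,0],[0.2,0.52,0],[0.25,0.65,0],[0.3,0.78,0],[0.35,0.9,0],[0.36,1,0]], "angular": [[0,0,0.02],[0,0,0.04],[0,0,0.06],[0,0,0.06],[0,0,0.06],[0,0,0.06],[0,0,0.06],[0,0,0.06]], "claw": [0,0,0,0,0,0,0,0]}}

```text
time_s: 5.75
tool_pos: [0.4165, 0.0886, 0.2186]
ee_rot: [-180.0, -0.0, -36.2]
force: [-0.4, -0.9, -0.1]
opening: 0.0929
```

Request:
{"api": "drive_tool", "payload": {"slide": [[0.05,0.13,0],[0.1,0.26,0],[0.15,0.39,0],[0.2,0.52,0],[0.3,0.7,0],[0.35,0.9,0],[0.41,1.04,0],[0.41,1,0]], "angular": [[0,0,0.02],[0,0,0.04],[0,0,0.06],[0,0,0.07],[0,0,0.07],[0,0,0.07],[0,0,0.07],[0,0,0.07]], "claw": [0,0,0,0,0.3,0.35,0.35,0.35]}}

```text
out of range; nothing moved
```

Request:
{"api": "drive_tool", "payload": {"slide": [[0.05,0.13,0],[0.1,0.26,0],[0.15,0.39,0],[0.2,0.52,0],[0.3,0.7,0],[0.35,0.9,0],[0.41,1,0],[0.41,1,0]], "angular": [[0,0,0.02],[0,0,0.04],[0,0,0.06],[0,0,0.07],[0,0,0.07],[0,0,0.07],[0,0,0.07],[0,0,0.07]], "claw": [0,0,0,0,0.3,0.35,0.35,0.35]}}

```text
time_s: 6.55
tool_pos: [0.4578, 0.1888, 0.2184]
ee_rot: [180.0, 0.0, -29.8]
force: [-0.3, -0.5, -1.2]
opening: 0.0656
```

Run:
```python
from h import *
R=[]
for n in ['top','scene']*3:
    p=arm.grab_frame(n); s=arm.observe(); R.append(np.r_[s['ft_torque'],s['tau'][5]])
    if len(R)==6: q=p
print(st());print(np.round(R,3))
f=cv2.cvtColor(p['frame'],cv2.COLOR_RGB2BGR)[170:310,290:430]
t=arm.grab_frame('top')
g=cv2.cvtColor(t['frame'],cv2.COLOR_RGB2BGR)[230:350,270:390]
cv2.imwrite('pics/c4.png',np.hstack([cv2.resize(f,(400,400),interpolation=3),cv2.resize(g,(400,400),interpolation=3)]))
```

```text
{'time_s': 6.85, 'joints': [16.8739, 14.2668, 102.6812, -0.0024, 63.05, 46.8506], 'tool_pos': [0.4572, 0.1873, 0.2187], 'ee_rot': [-180.0, -0.003, -29.9755], 'force': [0.4276, -0.6742, 0.3712], 'ft_torque': [-0.0372, -0.0763, -0.0461], 'opening': 0.0606}
[[-0.025 -0.039 -0.015  0.124]
 [-0.034 -0.018 -0.059  0.038]
 [-0.025 -0.024  0.019  0.005]
 [ 0.005 -0.026  0.06  -0.006]
 [ 0.    -0.09  -0.032 -0.008]
 [-0.037 -0.076 -0.046 -0.007]]
```

View pics/c4.png

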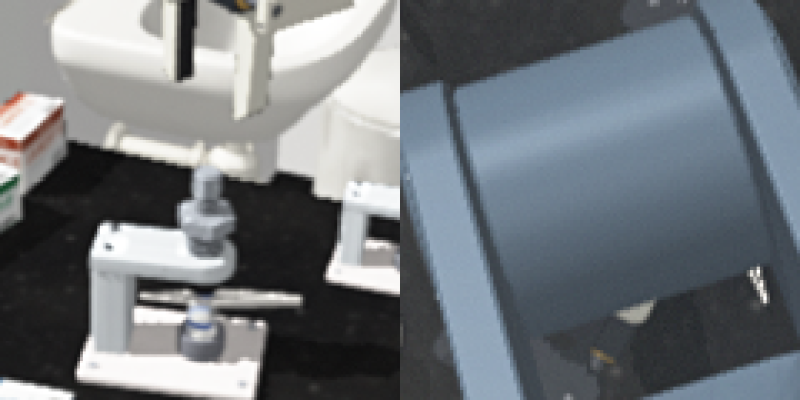

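Pic 6: the open fingers straddle the nut axis above it. Descending.

Request:
{"api": "drive_tool", "payload": {"slide": [[0,0.05,0],[0,0.05,-0.2],[0,0.05,-0.4],[0,0.05,-0.6],[0,0.05,-0.8],[0,0.05,-0.9],[0,0.05,-1],[0,0.05,-1]], "angular": [[0,0,0],[0,0,0],[0,0,0],[0,0,0],[0,0,0],[0,0,0],[0,0,0],[0,0,0]], "claw": [0.35,0.35,0.35,0.35,0.35,0.35,0.35,0.35], "newtons": 5}}

```text
time_s: 7.7
tool_pos: [0.457, 0.1927, 0.1179]
ee_rot: [179.9, 0.1, -29.9]
force: [-0.1, -0.4, -0.1]
opening: 0.0606
```

Request:
{"api": "drive_tool", "payload": {"slide": [[0,0,-0.05],[0,0,-0.12],[0,0,-0.12],[0,0,-0.12],[0,0,-0.12],[0,0,-0.12],[0,0,-0.12],[0,0,-0.12]], "angular": [[0,0,0],[0,0,0],[0,0,0],[0,0,0],[0,0,0],[0,0,0],[0,0,0],[0,0,0]], "claw": [0.35,0.35,0.5,0.7,0.7,0.7,0.7,0.7], "newtons": 4}}

```text
time_s: 8.5
tool_pos: [0.457, 0.1931, 0.1068]
ee_rot: [-180.0, 0.0, -29.9]
force: [-3.2, 4.3, 3.4]
opening: 0.0362
```

```bash
cat >> h.py <<'E'
def feel(n=4):
    R=[]
    for i in range(n):
        arm.grab_frame('top');s=arm.observe();R.append(np.r_[s['ft_torque'],s['tau'][5],s['force'],s['opening']*1e3,s['tool_pos']*np.array(1e3),s['ee_rot'][2]])
    print('t',s['time_s'],'mom',np.mean(R,0)[:3].round(3),'tau6',np.array(R)[:,3].round(3),'F',np.mean(R,0)[4:7].round(1),'open',np.mean(R,0)[7].round(2),'pos',np.mean(R,0)[8:11].round(1),'yaw',np.mean(R,0)[11].round(2))
E
python3 -c "from h import *;feel()"
```

```text
t 8.7 mom [0.682 0.604 0.005] tau6 [0.004 0.004 0.005 0.004] F [-3.6  3.9  2.5] open 36.43 pos [457.  193.1 106.8] yaw -29.94
```

Request:
{"api": "drive_tool", "payload": {"slide": [[-0.01,0.006,0],[-0.01,0.006,0],[-0.01,0.006,0],[-0.01,0.006,0],[-0.01,0.006,0],[-0.01,0.006,0],[-0.01,0.006,0],[-0.01,0.006,0]], "angular": [[0,0,0],[0,0,0],[0,0,0],[0,0,0],[0,0,0],[0,0,0],[0,0,0],[0,0,0]], "claw": [0.7,0.7,0.7,0.7,0.7,0.7,0.7,0.7]}}

```text
time_s: 9.5
tool_pos: [0.4568, 0.1933, 0.1068]
ee_rot: [-180.0, -0.1, -29.9]
force: [4.6, -3.4, 1.0]
opening: 0.0365
```

```bash
python3 -c "from h import *;feel(2)"
```

```text
t 9.6 mom [-0.576 -0.782  0.016] tau6 [0.014 0.014] F [ 4.1 -2.3  1.1] open 36.88 pos [456.8 193.3 106.8] yaw -29.94
```

Request:
{"api": "drive_tool", "payload": {"slide": [[0.005,-0.003,0],[0.005,-0.003,0],[0.005,-0.003,0],[0.005,-0.003,0],[0.005,-0.003,0],[0.005,-0.003,0],[0.005,-0.003,0],[0.005,-0.003,0]], "angular": [[0,0,0],[0,0,0],[0,0,0],[0,0,0],[0,0,0],[0,0,0],[0,0,0],[0,0,0]], "claw": [0.7,0.7,0.7,0.7,0.7,0.7,0.7,0.7], "newtons": 60}}

```text
time_s: 10.4
tool_pos: [0.4569, 0.1932, 0.1068]
ee_rot: [-180.0, -0.0, -29.9]
force: [1.8, 0.3, 5.4]
opening: 0.0351
```

```bash
python3 -c "from h import *;feel(2)"
```

```text
t 10.5 mom [-0.023 -0.324  0.027] tau6 [0.02 0.02] F [ 1.5 -0.2  4.8] open 35.18 pos [456.9 193.2 106.8] yaw -29.94
```

Request:
{"api": "drive_tool", "payload": {"slide": [[0,0,0],[0,0,0],[0,0,0],[0,0,0],[0,0,0],[0,0,0],[0,0,0],[0,0,0]], "angular": [[0,0,0.04],[0,0,0.08],[0,0,0.12],[0,0,0.16],[0,0,0.2],[0,0,0.24],[0,0,0.28],[0,0,0.3]], "claw": [0.7,0.7,0.7,0.7,0.7,0.7,0.7,0.7]}}

```text
time_s: 11.3
tool_pos: [0.4566, 0.1933, 0.1068]
ee_rot: [-180.0, 0.0, -2.8]
force: [0.5, 1.4, 6.1]
opening: 0.0356
```

```bash
python3 -c "from h import *;feel(2)"
```

```text
t 11.4 mom [ 0.098  0.004 -0.203] tau6 [-0.096 -0.656] F [-0.2  0.9  7.1] open 35.34 pos [456.6 193.3 106.8] yaw -2.84
```

Request:
{"api": "drive_tool", "payload": {"slide": [[0,0,0],[0,0,0],[0,0,0],[0,0,0],[0,0,0],[0,0,0],[0,0,0],[0,0,0]], "angular": [[0,0,0.04],[0,0,0.08],[0,0,0.12],[0,0,0.16],[0,0,0.2],[0,0,0.24],[0,0,0.28],[0,0,0.3]], "claw": [0.7,0.7,0.7,0.7,0.7,0.7,0.7,0.7]}}

```text
time_s: 12.2
tool_pos: [0.4562, 0.1932, 0.1067]
ee_rot: [-180.0, 0.1, 24.2]
force: [-1.5, -0.4, 8.5]
opening: 0.0356
```

```bash
python3 -c "from h import *;feel(2)"
```

```text
t 12.3 mom [ 0.063  0.327 -0.312] tau6 [-0.185 -0.746] F [-2.   0.8  8.7] open 35.21 pos [456.2 193.2 106.7] yaw 24.15
```

Request:
{"api": "drive_tool", "payload": {"slide": [[0,0,0],[0,0,0],[0,0,0],[0,0,0],[0,0,0],[0,0,0],[0,0,0],[0,0,0]], "angular": [[0,0,0.06],[0,0,0.12],[0,0,0.18],[0,0,0.24],[0,0,0.3],[0,0,0.36],[0,0,0.42],[0,0,0.47]], "claw": [0.7,0.7,0.7,0.7,0.7,0.7,0.7,0.7]}}

```text
time_s: 13.1
tool_pos: [0.4558, 0.1928, 0.1067]
ee_rot: [-179.9, 0.1, 66.5]
force: [-4.8, -3.4, 11.3]
opening: 0.0358
```

```bash
python3 -c "from h import *;feel(8)"
```

```text
t 13.5 mom [-0.416  0.627 -0.287] tau6 [ 0.318 -1.3   -0.64  -0.367 -0.293 -0.276 -0.272 -0.271] F [-4.7 -2.4 11. ] open 35.46 pos [455.8 192.8 106.7] yaw 66.42
```

Request:
{"api": "drive_tool", "payload": {"slide": [[0,0,0],[0,0,0],[0,0,0],[0,0,0.1],[0,0,0.2],[0,0,0.34],[0,0,0.34],[0,0,0.34]], "angular": [[0,0,0],[0,0,0],[0,0,0],[0,0,0],[0,0,0],[0,0,-0.05],[0,0,-0.05],[0,0,-0.05]], "claw": [0.45,0.4,0.4,0.4,0.4,0.5,0.6,0.7], "newtons": 4}}

```text
time_s: 14.3
tool_pos: [0.457, 0.1932, 0.141]
ee_rot: [180.0, -0.0, 62.0]
force: [-0.1, 0.7, -0.1]
opening: 0.0366
```

Request:
{"api": "drive_tool", "payload": {"slide": [[0,0,0],[0,0,0],[0,0,0],[0,0,0],[0,0,0],[0,0,0],[0,0,0],[0,0,0]], "angular": [[0,0,0],[0,0,0],[0,0,0],[0,0,0],[0,0,0],[0,0,0],[0,0,0],[0,0,0]], "claw": [0.8,0.9,0.9,0.9,0.9,0.9,0.9,0.9], "newtons": 4}}

```text
time_s: 15.1
tool_pos: [0.4564, 0.1928, 0.1403]
ee_rot: [-180.0, 0.1, 61.9]
force: [-2.8, -4.5, -2.6]
opening: 0.0177
```

```bash
python3 -c "from h import *;feel(2)"
```

```text
t 15.2 mom [-0.826  0.231  0.058] tau6 [0.026 0.026] F [-2.  -4.6 -2.5] open 18.12 pos [456.4 192.8 140.3] yaw 61.87
```

Request:
{"api": "drive_tool", "payload": {"slide": [[-0.003,-0.005,0],[-0.003,-0.005,0],[-0.003,-0.005,0],[-0.003,-0.005,0],[-0.003,-0.005,0],[-0.003,-0.005,0],[-0.003,-0.005,0],[-0.003,-0.005,0]], "angular": [[0,0,0],[0,0,0],[0,0,0],[0,0,0],[0,0,0],[0,0,0],[0,0,0],[0,0,0]], "claw": [0.9,0.9,0.9,0.9,0.9,0.9,0.9,0.9], "newtons": 35}}

```text
time_s: 16.0
tool_pos: [0.4564, 0.1926, 0.1405]
ee_rot: [-180.0, 0.0, 61.9]
force: [-1.6, -0.8, -9.2]
opening: 0.0176
```

```bash
python3 -c "from h import *;feel(2)"
```

```text
t 16.1 mom [-0.023  0.007  0.089] tau6 [0.042 0.042] F [-0.5 -0.5 -8.7] open 17.43 pos [456.4 192.6 140.5] yaw 61.86
```

Request:
{"api": "drive_tool", "payload": {"slide": [[0,0,-0.004],[0,0,-0.008],[0,0,-0.012],[0,0,-0.016],[0,0,-0.016],[0,0,-0.016],[0,0,-0.016],[0,0,-0.016]], "angular": [[0,0,-0.05],[0,0,-0.1],[0,0,-0.15],[0,0,-0.2],[0,0,-0.2],[0,0,-0.2],[0,0,-0.2],[0,0,-0.2]], "claw": [0.9,0.9,0.9,0.9,0.9,0.9,0.9,0.9]}}

```text
time_s: 16.9
tool_pos: [0.4565, 0.1926, 0.139]
ee_rot: [-180.0, 0.0, 43.9]
force: [-0.5, 0.5, -10.8]
opening: 0.0178
```

```bash
python3 -c "from h import *;feel(3)"
```

```text
t 17.05 mom [ 0.116  0.006 -0.005] tau6 [-0.015 -0.008 -0.003] F [-1.2  0.3 -9.9] open 17.92 pos [456.5 192.6 139. ] yaw 43.89
```

Request:
{"api": "drive_tool", "payload": {"slide": [[0,0,-0.005],[0,0,-0.009],[0,0,-0.014],[0,0,-0.019],[0,0,-0.024],[0,0,-0.028],[0,0,-0.031],[0,0,-0.031]], "angular": [[0,0,-0.06],[0,0,-0.12],[0,0,-0.18],[0,0,-0.24],[0,0,-0.3],[0,0,-0.36],[0,0,-0.4],[0,0,-0.4]], "claw": [0.9,0.9,0.9,0.9,0.9,0.9,0.9,0.9]}}

```text
time_s: 17.85
tool_pos: [0.4566, 0.1926, 0.1359]
ee_rot: [180.0, -0.0, 7.8]
force: [-1.1, 0.7, -10.6]
opening: 0.0175
```

Run:
```python
from h import *
feel(3)
p=arm.grab_frame('scene');f=cv2.cvtColor(p['frame'],cv2.COLOR_RGB2BGR)[215:315,310:390]
cv2.imwrite('pics/c5.png',cv2.resize(f,(480,600),interpolation=3))
```

```text
t 18.0 mom [ 0.126 -0.034  0.064] tau6 [0.483 0.178 0.069] F [ -0.3   1.  -10.4] open 17.7 pos [456.6 192.6 135.9] yaw 7.97
```

View pics/c5.png

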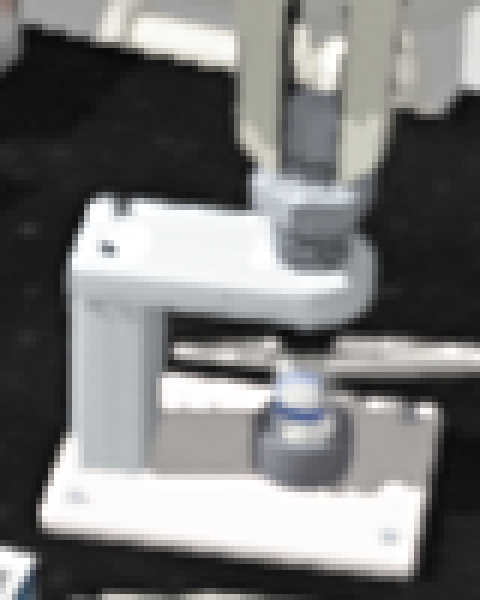

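Pic 7: the head is gripped and turning, and the pad (300,340) is down on the vial cap. Finishing the descent.

Request:
{"api": "drive_tool", "payload": {"slide": [[0,0,-0.005],[0,0,-0.009],[0,0,-0.014],[0,0,-0.018],[0,0,-0.018],[0,0,-0.018],[0,0,-0.018],[0,0,-0.018]], "angular": [[0,0,-0.06],[0,0,-0.12],[0,0,-0.18],[0,0,-0.23],[0,0,-0.23],[0,0,-0.23],[0,0,-0.23],[0,0,-0.23]], "claw": [0.9,0.9,0.9,0.9,0.9,0.9,0.9,0.9]}}

```text
time_s: 18.85
tool_pos: [0.4566, 0.1926, 0.1342]
ee_rot: [-180.0, -0.0, -12.8]
force: [0.4, 1.3, -9.9]
opening: 0.0176
```

```bash
python3 -c "from h import *;feel(2)"
```

```text
t 18.95 mom [ 0.124 -0.178  0.062] tau6 [0.041 0.049] F [ 0.2  0.8 -9.7] open 17.71 pos [456.6 192.6 134.2] yaw -12.79
```

Request:
{"api": "drive_tool", "payload": {"slide": [[0,0,0],[0,0,0],[0,0,0],[0,0,0],[0,0,0],[0,0,-0.1],[0,0,-0.2],[0,0,-0.28]], "angular": [[0,0,0],[0,0,0],[0,0,0],[0,0,0.06],[0,0,0.12],[0,0,0.12],[0,0,0.12],[0,0,0.12]], "claw": [0.6,0.4,0.35,0.35,0.35,0.35,0.35,0.35]}}

```text
time_s: 19.75
tool_pos: [0.4562, 0.1925, 0.1049]
ee_rot: [180.0, 0.0, -2.2]
force: [-0.2, 0.3, 0.1]
opening: 0.0605
```

Request:
{"api": "drive_tool", "payload": {"slide": [[0,0,0],[0,0,0],[0,0,0],[0,0,0],[0,0,0],[0,0,0],[0,0,0],[0,0,0]], "angular": [[0,0,0],[0,0,0],[0,0,0],[0,0,0],[0,0,0],[0,0,0],[0,0,0],[0,0,0]], "claw": [0.5,0.7,0.7,0.7,0.7,0.7,0.7,0.7], "newtons": 4}}

```text
time_s: 20.55
tool_pos: [0.4566, 0.1927, 0.1063]
ee_rot: [-180.0, -0.0, -2.0]
force: [-2.4, 0.6, 4.1]
opening: 0.0366
```

```bash
python3 -c "from h import *;feel(2)"
```

```text
t 20.65 mom [0.165 0.277 0.012] tau6 [0.007 0.007] F [-1.8  0.8  5. ] open 36.29 pos [456.6 192.7 106.3] yaw -2.04
```

Request:
{"api": "drive_tool", "payload": {"slide": [[-0.002,0,0],[-0.002,0,0],[-0.002,0,0],[-0.002,0,0],[-0.002,0,0],[-0.002,0,0],[-0.002,0,0],[-0.002,0,0]], "angular": [[0,0,0],[0,0,0],[0,0,0],[0,0,-0.04],[0,0,-0.08],[0,0,-0.12],[0,0,-0.16],[0,0,-0.2]], "claw": [0.7,0.7,0.7,0.7,0.7,0.7,0.7,0.7], "newtons": 60}}

```text
time_s: 21.45
tool_pos: [0.4567, 0.1926, 0.1063]
ee_rot: [-180.0, -0.0, -20.1]
force: [-1.1, 0.4, 5.1]
opening: 0.0356
```

```bash
python3 -c "from h import *;feel(8)"
```

```text
t 21.85 mom [0.152 0.08  0.277] tau6 [-0.249  1.086  0.57   0.355  0.296  0.283  0.28   0.279] F [-0.5  1.2  5.2] open 35.46 pos [456.7 192.7 106.3] yaw -20.08
```

Request:
{"api": "drive_tool", "payload": {"slide": [[0,0,0],[0,0,0],[0,0,0],[0,0,0],[0,0,0],[0,0,0],[0,0,0],[0,0,0]], "angular": [[0,0,-0.04],[0,0,-0.08],[0,0,-0.12],[0,0,-0.16],[0,0,-0.18],[0,0,-0.18],[0,0,-0.18],[0,0,-0.18]], "claw": [0.7,0.7,0.7,0.7,0.7,0.7,0.7,0.7]}}

```text
time_s: 22.65
tool_pos: [0.4567, 0.1926, 0.1063]
ee_rot: [-180.0, -0.0, -36.1]
force: [-0.0, 1.1, 4.6]
opening: 0.0354
```

```bash
python3 -c "from h import *;feel(5)"
```

```text
t 22.9 mom [ 0.09  -0.047  0.305] tau6 [0.296 0.296 0.296 0.296 0.296] F [-0.   0.9  5.2] open 35.67 pos [456.7 192.6 106.3] yaw -36.15
```

Request:
{"api": "drive_tool", "payload": {"slide": [[0,0,0],[0,0,0],[0,0,0],[0,0,0],[0,0,0],[0,0,0],[0,0,0],[0,0,0]], "angular": [[0,0,-0.04],[0,0,-0.08],[0,0,-0.12],[0,0,-0.15],[0,0,-0.15],[0,0,-0.15],[0,0,-0.15],[0,0,-0.15]], "claw": [0.7,0.7,0.7,0.7,0.7,0.7,0.7,0.7]}}

```text
time_s: 23.7
tool_pos: [0.4567, 0.1926, 0.1063]
ee_rot: [-180.0, -0.0, -49.7]
force: [0.1, 0.7, 5.0]
opening: 0.0356
```

```bash
python3 -c "from h import *;feel(3)"
```

```text
t 23.85 mom [ 0.046 -0.076  0.288] tau6 [0.284 0.284 0.284] F [0.6 0.5 5.1] open 35.5 pos [456.8 192.6 106.3] yaw -49.65
```

Request:
{"api": "drive_tool", "payload": {"slide": [[0,0,0],[0,0,0],[0,0,0],[0,0,0],[0,0,0],[0,0,0],[0,0,0],[0,0,0]], "angular": [[0,0,-0.04],[0,0,-0.08],[0,0,-0.12],[0,0,-0.15],[0,0,-0.15],[0,0,-0.15],[0,0,-0.15],[0,0,-0.15]], "claw": [0.7,0.7,0.7,0.7,0.7,0.7,0.7,0.7]}}

```text
time_s: 24.65
tool_pos: [0.4568, 0.1925, 0.1063]
ee_rot: [-179.9, -0.0, -63.1]
force: [0.3, 0.1, 4.7]
opening: 0.0354
```

```bash
python3 -c "from h import *;feel(3)"
```

```text
t 24.8 mom [-0.024 -0.072  0.295] tau6 [0.309 0.309 0.309] F [ 0.6 -0.   4.8] open 35.31 pos [456.8 192.6 106.3] yaw -63.14
```

Request:
{"api": "drive_tool", "payload": {"slide": [[0,0,0],[0,0,0],[0,0,0],[0,0,0],[0,0,0],[0,0,0],[0,0,0],[0,0,0]], "angular": [[0,0,-0.04],[0,0,-0.08],[0,0,-0.12],[0,0,-0.15],[0,0,-0.15],[0,0,-0.15],[0,0,-0.15],[0,0,-0.15]], "claw": [0.7,0.7,0.7,0.7,0.7,0.7,0.7,0.7]}}

```text
time_s: 25.6
tool_pos: [0.4568, 0.1925, 0.1063]
ee_rot: [-179.9, -0.0, -76.6]
force: [0.9, -0.7, 6.0]
opening: 0.0354
```

```bash
python3 -c "from h import *;feel(3)"
```

```text
t 25.75 mom [-0.109 -0.102  0.376] tau6 [0.367 0.367 0.367] F [ 1.  -0.5  4.8] open 35.28 pos [456.8 192.5 106.3] yaw -76.63
```

Request:
{"api": "drive_tool", "payload": {"slide": [[0,0,0],[0,0,0],[0,0,0],[0,0,0],[0,0,0],[0,0,0],[0,0,0],[0,0,0]], "angular": [[0,0,-0.04],[0,0,-0.08],[0,0,-0.1],[0,0,-0.1],[0,0,-0.1],[0,0,-0.1],[0,0,-0.1],[0,0,-0.1]], "claw": [0.7,0.7,0.7,0.7,0.7,0.7,0.7,0.7]}}

```text
time_s: 26.55
tool_pos: [0.4568, 0.1924, 0.1063]
ee_rot: [-179.9, -0.0, -85.6]
force: [1.1, -1.0, 5.9]
opening: 0.0354
```

```bash
python3 -c "from h import *;feel(3)"
```

```text
t 26.7 mom [-0.1   -0.077  0.415] tau6 [0.427 0.427 0.427] F [ 1.  -0.9  5. ] open 35.36 pos [456.8 192.4 106.3] yaw -85.62
```

Request:
{"api": "drive_tool", "payload": {"slide": [[0,0,0],[0,0,0],[0,0,0],[0,0,0],[0,0,0],[0,0,0],[0,0,0],[0,0,0]], "angular": [[0,0,-0.03],[0,0,-0.05],[0,0,-0.05],[0,0,-0.05],[0,0,-0.05],[0,0,-0.05],[0,0,-0.05],[0,0,-0.05]], "claw": [0.7,0.7,0.7,0.7,0.7,0.7,0.7,0.7]}}

```text
time_s: 27.5
tool_pos: [0.4568, 0.1924, 0.1063]
ee_rot: [-179.9, -0.0, -90.1]
force: [0.5, 0.2, 5.7]
opening: 0.0351
```

```bash
python3 -c "from h import *;feel(10)"
```

```text
t 28.0 mom [-0.15  -0.1    0.443] tau6 [0.435 0.435 0.435 0.435 0.435 0.435 0.435 0.435 0.435 0.435] F [ 0.6 -1.2  5.1] open 35.48 pos [456.8 192.4 106.3] yaw -90.12
```

The torque is about 0.148 N·m above free on both sensors and by angle, so the nut is right. Releasing and backing off.

Request:
{"api": "drive_tool", "payload": {"slide": [[0,0,0],[0,0,0],[0,0,0],[0,0,0],[0,0,0.1],[0,0,0.4],[0,0,0.8],[0,0,1]], "angular": [[0,0,0],[0,0,0],[0,0,0],[0,0,0],[0,0,0],[0,0,0],[0,0,0],[0,0,0]], "claw": [0.5,0.35,0.3,0.3,0.3,0.3,0.3,0.3]}}

```text
time_s: 28.8
tool_pos: [0.4571, 0.1929, 0.2097]
ee_rot: [-179.8, 0.1, -90.2]
force: [0.3, 0.4, -0.2]
opening: 0.0651
```

Request:
{"api": "drive_tool", "payload": {"slide": [[0,0,0.2],[0,-0.2,0.3],[0,-0.5,0.3],[0,-0.8,0.3],[0,-1,0.3],[0,-1,0.3],[0,-1,0.3],[0,-1,0.3]], "angular": [[0,0,0],[0,0,0],[0,0,0],[0,0,0],[0,0,0],[0,0,0],[0,0,0],[0,0,0]], "claw": [0.3,0.3,0.3,0.3,0.3,0.3,0.3,0.3]}}

```text
time_s: 29.6
tool_pos: [0.4564, 0.0933, 0.2364]
ee_rot: [-180.0, 0.0, -90.2]
force: [-0.0, -0.2, 0.6]
opening: 0.0652
```

Run:
```python
from h import *
print(st())
p=arm.grab_frame('scene');f=cv2.cvtColor(p['frame'],cv2.COLOR_RGB2BGR)[205:325,300:400]
cv2.imwrite('pics/c6.png',cv2.resize(f,(500,600),interpolation=3))
```

```text
{'time_s': 29.6, 'joints': [5.8226, 10.0866, 105.3071, 0.0118, 64.5886, 96.0256], 'tool_pos': [0.4564, 0.0933, 0.2364], 'ee_rot': [-179.9835, 0.0125, -90.2081], 'force': [-0.0285, -0.2166, 0.5737], 'ft_torque': [0.055, -0.0425, 0.005], 'opening': 0.0652}
```

View pics/c6.png

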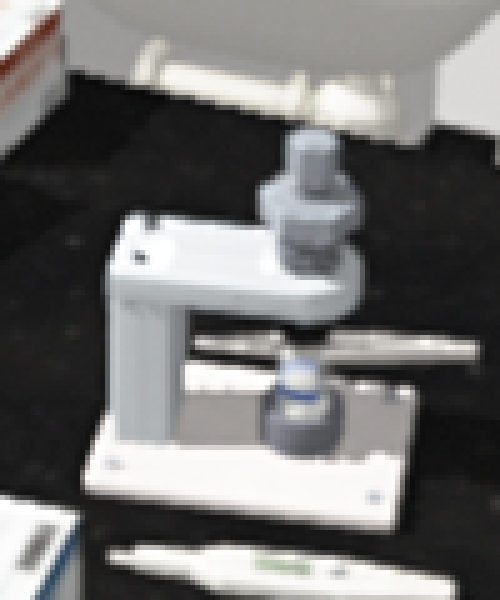

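Pic 8: the head (310,160) sits just above the nut, the pad (305,330) is on the vial, and the bystanders are in place. Handing in.

```bash
python3 -c "
from cell import arm
print(arm.job_done())"
```

```text
the job is handed in; nothing more can be done
None
```

The job is done and handed in, at about 30 s of the 67 s allowed. The gripper is clear of the stand.

- **Nut loosened:** I turned the tool 96° counterclockwise, which is about 1.5 rad of nut turn after springback.
- **Adjuster:** I screwed it down 74.7° (1.30 rad), or 6.5 mm. Given contact 1.5–3.5 mm down, the pad should be pushed in by 3–5 mm. I did not measure the push directly.
- **Nut tightened:** the torque held at about 0.29 N m while free and 0.435–0.443 N m at the end, a rise of about 0.15 N m. The wrist sensor, the joint 6 torque and the angle turned after it began to grip all agreed. The free reading was about 0.03 N m below the stated 0.32, so I went by the rise.
- **Final picture:** the pad is on the upright vial, the head sits low over the nut, and the forceps and thermometer look undisturbed. I did not check the other bystanders separately at the end.

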